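# Zero the load readout and hold the damper under load in the lever press

### The job

Test the coil-over damper that is pinned in the blue lever press: with the press still up, push the yellow zero button on the grey load readout fully down and let it come back up, then bring the red-knobbed lever down until the damper is squeezed by 10 mm (the lever then lies level, on the green band of the scale; never take it past the red line) and keep it held steady there against the spring. The program finishes while the gripper is still holding the lever at 10 mm. Leave the other things on the bench where they are.

Things in the scene. Friction and masses are not known exactly. Their poses are not given: they have to be found in the camera images.
- press: Blue bench lever press, fixed, on the left or right, yaw within 0.3. Origin: centre of base underside, z up, -x side faces the robot. Base 220 x 110 x 20 mm; column at its far end, 270 mm high; head block x -20..95, y -28..28, z 160..245 mm; steel ram at the centre, top at 310 mm. A damper with yellow coil spring is pinned upright between base and ram. The lever is on its -y side.
- lever: Steel lever of the press: 12 mm bar with red ball knob. Origin on the pivot (along press y) at x 22, y -56, z 200 mm of the press. Its -x axis points along the bar to the knob, 170 mm away. Spring-held 0.5 rad above level at rest; 0.5 rad down it is level = 10 mm squeeze. Pressing down at the knob takes about 3 N at first, 10 N at level, 12 N at the red line; let go, it springs back up.
- knob (a point): Centre of the red ball knob, 36 mm across, free all round but for the bar. Its height over the bench: 281 mm at rest, 200 mm at 10 mm squeeze (lever level), 175 mm at the red line; its reach in front of the pivot: 149 mm at rest, 170 mm level. Can be pinched from above across the lever (along press y; the ball turns between the fingers as the lever swings) or pressed on top.
- scale (a point): White quadrant scale on the press head, just behind the lever, seen from the press's -y side; this point is the middle of its green band (10 mm squeeze, lever level), 78 mm in front of the pivot at pivot height. The red line (13 mm squeeze) lies 0.15 rad lower. The lever bar is the pointer; black ticks every 2 mm.
- ram (a joint): Ram travel in m = how far the damper is squeezed: 0 at rest, grows downwards as the lever is pulled, 0.02 m per rad of lever; stop at 0.016. Wanted: 0.010.
- readout: Grey load readout console, fixed, on the left or right, yaw within 0.4. 130 x 170 mm; front deck (-x) 40 mm high with the yellow zero button and three flat white keys (not used); rear 50 mm is 75 mm high, with a sloping black display in front of it. Origin: centre of the underside, z up.
- zero_top (a point): Centre of the top face of the yellow zero button (26 mm across) on the readout's deck at x = -37, y = -40 mm of the readout frame, pressed straight down.
- zero (a joint): Travel of the zero button in m: 0 released, 0.006 fully down. Spring return; fully down takes 5 N.
- spare_damper: Spare damper lying beside the press's base on its +y side, 110 mm long along its x, 28 mm across, yellow spring; origin under its middle. Bystander.
- motor_a: Black brushless motor standing beside the readout, 35 mm across, 33 mm high with shaft; origin at the underside. Bystander.
- motor_b: Another such motor on the left near the robot. Bystander.
- gimbal: Small black camera module with a motor on top, 75 x 35 x 57 mm, on the left; origin at the underside. Bystander.
- parts_box: Clear divided screw box, 120 x 75 x 25 mm, just in front of the robot; origin at the underside. Bystander.
- mouse: Black computer mouse, 100 x 58 x 28 mm, on the right; origin at the underside. Bystander.
- driver: Screwdriver with red handle, 160 mm long, lying on the right near the robot. Bystander.
There are look-alikes about, which are no part of the job. Leave any brown look-alike of the readout alone.

How it is judged:
By the outcome, as a careful person would: the job done as asked, in the order asked, and still so for the second after the job is handed in, while the arm keeps its last pose, push and grip.
It also fails if it takes over 58 s, if anything falls off the work surface, if the arm or the gripper's body presses on something with over 40 N, if the wrist force passes 120 N, or if a joint passes its speed limit or range.

### The arm

A 6-joint arm with a two-finger parallel gripper is mounted at the origin on the work surface. World frame = base frame: x ahead of the robot, y to its left, z up, the work surface at z = 0. Lengths are in mm, angles in rad, forces in N, time in s.
With the tool pointing down it reaches from about 350 to 1000 mm from the base axis. Payload 7.1 kg.
Tool frame: the origin (TCP) lies midway between the tips of the shut fingers; the grasp point (between the pads) lies 19 mm behind it (bot.grasp_offset is the distance from the TCP to the grasp point, in mm); y points along the fingers, x is the direction in which the jaws open and shut, and the axes are right-handed (so a half turn about y gives the same grasp; the last joint's range is limited). The gripper opens to 85 mm and grips with 20 to 120 N. Pads are 22 mm wide; open, the fingers measure 114 mm over their backs; the gripper's body (76 mm by 85 mm) begins 54 mm behind the grasp point. The pads swing forward as they close: fully open they stand 13 mm farther back than shut.
Start: joints at [-1.169, 0.423, 1.63, -0, 1.089, -0.019], TCP at [255.322, -570.452, 231.319] pointing down, gripper open.
Joint ranges: [-3, 3], [-0.9, 2.11], [0.09, 2.58], [-1.31, 4.45], [0.11, 2.69], [-2.54, 2.54]. Speed limits (rad/s): [2.39, 2.39, 3.01, 3.14, 3.14, 3.14].

### API

Orientations are given as a unit quaternion [w, x, y, z].
In Python, from plant import bot gives the robot as it stands.
- The arm moves only by the tool step_arm, never from a script. Its argument "commands" is a list of rows, each a list of 7 numbers: the turn, a rotation vector about the tool's x, y, z in degrees, then the shift along the tool's x, y, z in mm, then the finger opening in mm, from 0 to 85.4. A call has 1 to 20 rows; each row is the pose to reach, as a shift and turn from the pose measured when the call began, along the tool's axes at that moment; what a row does not reach only later rows make up. A row lasts 1/12 s, in which the tool goes at most 41.7 mm and 7.16 degrees, less where a joint would pass 70% of its speed; a pose out of reach is approached as far as the arm can. A call with a gripper value outside its range is refused whole. The fingers move at their own pace and stop on an object; "squeeze" is the grip in N (left out, the last holds). Time passes only in rows, so rows that repeat a pose let the fingers close. It gives the time, the measured TCP pose, the force and the opening at its end, in the units of the state.
- bot.read_state(): the state, without advancing time (a new reading comes with each control period).
- bot.capture(name): name is "scene" or "top" or "wrist"; returns the picture (400x640x3 uint8, red, green, blue); there is no depth.
- bot.get_calibration(name): a dict with "K" (3x3 intrinsics, pixels), "extrinsics" (4x4, takes a point from camera to world coordinates). Camera axes: x right, y down, z forward; pixel columns grow to the right and rows downward; lengths in mm; the calibration is good to about 2 mm. The wrist camera is an equidistant fisheye: a pixel r from the principal point sees the ray r / f radians off the axis. A picture is of the moment at which its call begins: read the wrist's pose just before it. get_calibration takes no time and is no camera call; for the wrist camera it gives the pose at the moment of the call.
- bot.close_job(): hands the job in, once; it reports no verdict.
The state is a dict: "clock": time; "qpos": joint angles; "qvel": joint speeds; "joint_torque": joint torques, N m; "position": TCP position; "tcp_rot": TCP orientation; "ft_force": force on the tool from outside, world axes, zero at the start; "wrist_torque": the same for the moment, N m; "gripper_width": finger opening in mm.
Only numpy, scipy, OpenCV 4.12 (cv2) and the standard library are available. Lean on these libraries where they do the work, as an engineer would, in place of code of your own. Each camera call takes 0.05 s, during which the arm holds its last target.

## Working session

There is one attempt and no reset: what is moved stays moved. The work goes in short steps, Python scripts to look and compute and a tool call to move; the robot and the scene stay as the last step left them, time stands still between calls to the robot, and variables do not carry over. Pictures are saved under pics/ and viewed, and the job is handed in when it is done.

Besides the shell and the picture viewer there is one more tool, called after "Call:" by a JSON object that holds its "op" and its "data". step_arm: Moves the arm, as the interface text tells. Its arguments: {"type":"object","properties":{"commands":{"type":"array"},"squeeze":{"type":"number"}},"required":["commands"]}

```bash
mkdir -p pics; ls; python3 - <<'E'
from plant import bot
import cv2
s=bot.read_state(); print(s)
for n in ("scene","top","wrist"):
    c=bot.get_calibration(n); print(n,c)
    im=bot.capture(n); cv2.imwrite(f"pics/a_{n}.png",im[:,:,::-1])
print(bot.grasp_offset)
E
```

```text
pics
{'clock': 0.0, 'qpos': array([-1.16902287e+00,  4.23821156e-01,  1.63068694e+00,  1.45940141e-05,
        1.08863990e+00, -1.90155809e-02]), 'qvel': array([-0.00081429,  0.00098437,  0.00048961,  0.00042952, -0.0010396 ,
       -0.00115355]), 'joint_torque': array([-6.09139861e-04, -5.57386351e+01, -2.81740969e+01, -1.64237595e-04,
        7.44941644e-03,  4.68622432e-06]), 'position': array([ 255.10163269, -569.96048119,  230.55919923]), 'tcp_rot': array([ 0.59370725, -0.59308412,  0.38500647, -0.38410019]), 'ft_force': array([-0.8024629 ,  0.48818598, -0.48984718]), 'wrist_torque': array([-0.04641767,  0.01151672,  0.02910119]), 'gripper_width': 85.37065253937946}
scene {'K': array([[385.66569548,   0.        , 321.26797698],
       [  0.        , 385.66569548, 200.4612709 ],
       [  0.        ,   0.        ,   1.        ]]), 'extrinsics': array([[-7.02832340e-01,  5.09253127e-01, -4.96676912e-01,
         1.11116449e+03],
       [ 7.11330691e-01,  4.97298125e-01, -4.96692281e-01,
         6.56375796e+02],
       [-5.94560010e-03, -7.02392929e-01, -7.11764584e-01,
         1
[... 465 characters left out ...]
858159e-03, -1.04452456e-01, -9.94520678e-01,
         2.10010858e+03],
       [ 0.00000000e+00,  0.00000000e+00,  0.00000000e+00,
         1.00000000e+00]])}
wrist {'K': array([[309.70691629,   0.        , 327.09854581],
       [  0.        , 309.70691629, 205.31782101],
       [  0.        ,   0.        ,   1.        ]]), 'extrinsics': array([[ 4.08172680e-01, -8.71053539e-01, -2.73241279e-01,
         3.24325201e+02],
       [-9.12904563e-01, -3.89646449e-01, -1.21576738e-01,
        -5.40769223e+02],
       [-5.67645727e-04,  2.99067513e-01, -9.54231785e-01,
         3.72322381e+02],
       [ 0.00000000e+00,  0.00000000e+00,  0.00000000e+00,
         1.00000000e+00]])}
18.700000000000003
```

View pics/a_scene.png

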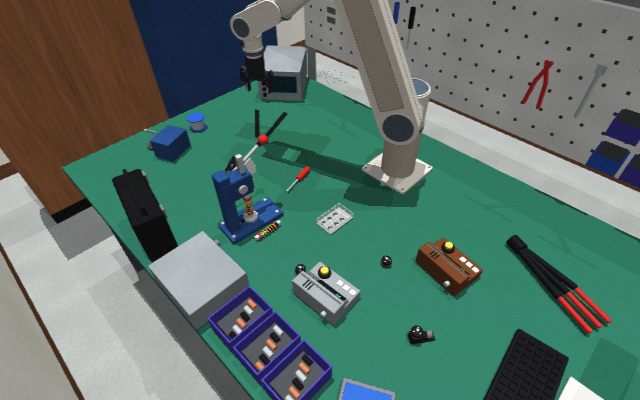

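View pics/a_top.png

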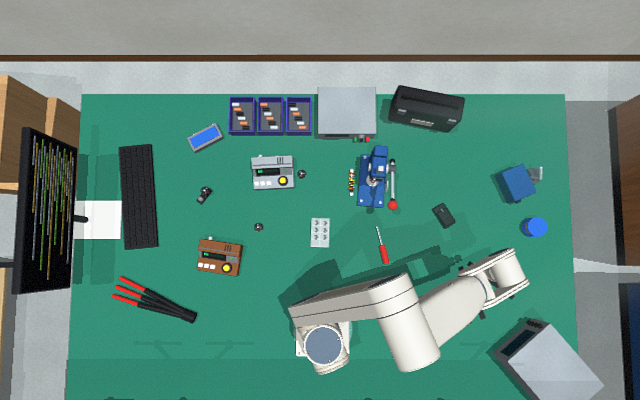

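View pics/a_wrist.png

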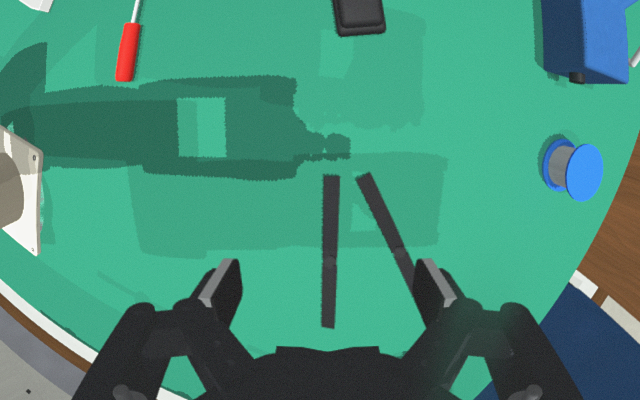

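The scene view shows the grey readout's yellow button at about (324,271) and the red knob at about (262,140). In the top view they are at about (283,181) and (393,205). I'll triangulate both.

```bash
cat > h.py <<'E'
import numpy as np, cv2
from scipy.spatial.transform import Rotation as R
def ray(c,px):
    K=c["K"];E=c["extrinsics"]
    d=np.array([(px[0]-K[0,2])/K[0,0],(px[1]-K[1,2])/K[1,1],1.])
    d=E[:3,:3]@d; return E[:3,3],d/np.linalg.norm(d)
def rayw(c,px):
    K=c["K"];E=c["extrinsics"]
    u=np.array([px[0]-K[0,2],px[1]-K[1,2]]);r=np.linalg.norm(u);t=r/K[0,0]
    d=np.r_[u/r*np.sin(t),np.cos(t)]
    return E[:3,3],E[:3,:3]@d
def tri(a,b):
    A=np.c_[a[1],-b[1]];x=np.linalg.lstsq(A,b[0]-a[0],rcond=None)[0]
    p=a[0]+x[0]*a[1];q=b[0]+x[1]*b[1];return (p+q)/2,np.linalg.norm(p-q)
def plane(a,z): return a[0]+a[1]*(z-a[0][2])/a[1][2]
def blob(im,hues,box,smin=150,vmin=60):
    h=cv2.cvtColor(im,cv2.COLOR_RGB2HSV);m=np.zeros(h.shape[:2],np.uint8)
    for lo,hi in hues: m|=cv2.inRange(h,(lo,smin,vmin),(hi,255,255))
    k=np.zeros_like(m);x0,y0,x1,y1=box;k[y0:y1,x0:x1]=255;m&=k
    n,l,s,c=cv2.connectedComponentsWithStats(m)
    return [(c[i].round(1),s[i][:].tolist()) for i in np.argsort(-s[1:,4])+1][:4]
RED=[(0,8),(172,180)];YEL=[(22,34)]
E
python3 - <<'E'
from h import *
from plant import bot
S=cv2.imread('pics/a_scene.png')[:,:,::-1].copy();T=cv2.imread('pics/a_top.png')[:,:,::-1].copy()
cs=bot.get_calibration("scene");ct=bot.get_calibration("top")
bs=blob(S,YEL,(300,255,350,290));bt=blob(T,YEL,(270,170,295,195));print(bs,bt)
ks=blob(S,RED,(245,125,280,155));kt=blob(T,RED,(380,190,410,220));print(ks,kt)
for a,b in((bs,bt),(ks,kt)):
    A=ray(cs,a[0][0]);B=ray(ct,b[0][0]);print(tri(A,B))
for z in(40,46,50,56): print(z,plane(ray(cs,bs[0][0]),z),plane(ray(ct,bt[0][0]),z))
print(plane(ray(cs,ks[0][0]),281),plane(ray(ct,kt[0][0]),281))
for n,im,b in(("s",S,(200,110,380,330)),("t",T,(240,130,420,230))):
    c=im[b[1]:b[3],b[0]:b[2],::-1]; f=4 if n=='t' else 2.7
    cv2.imwrite(f"pics/b_{n}.png",cv2.resize(c,None,fx=f,fy=f,interpolation=cv2.INTER_CUBIC))
E
```

```text
[(array([324.7, 270.7]), [320, 267, 9, 8, 30])] [(array([282.3, 179.9]), [279, 177, 7, 7, 39])]
[(array([262.6, 139.1]), [258, 135, 10, 10, 82])] [(array([392.2, 204.9]), [388, 201, 9, 9, 65])]
(array([611.9852666 , 166.47608336,  53.82222811]), np.float64(4.838031984267656))
(array([ 485.25448474, -255.24181995,  281.37169419]), np.float64(2.5639208265834754))
40 [603.71870554 161.78602817  40.        ] [615.7096995  165.64862304  40.        ]
46 [606.64950322 164.64257481  46.        ] [614.78107815 165.21316604  46.        ]
50 [608.60336834 166.54693923  50.        ] [614.16199725 164.92286137  50.        ]
56 [611.53416602 169.40348587  56.        ] [613.2333759  164.48740436  56.        ]
[ 484.19883084 -254.56759007  281.        ] [ 486.25609076 -256.17385641  281.        ]
```

View pics/b_s.png

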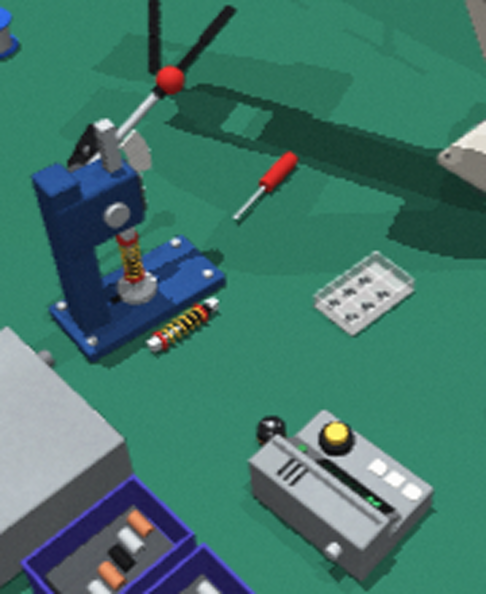

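View pics/b_t.png

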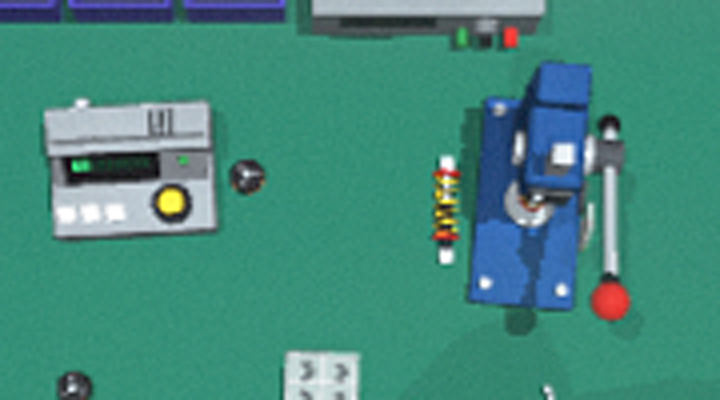

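```bash
cat >> h.py <<'E'
def goal(s,pos,jaw=None):
    """rotvec(deg, tool), shift(tool) to put TCP at pos, tool y down, jaw along jaw (xy) if given"""
    q=s["tcp_rot"];M=R.from_quat([q[1],q[2],q[3],q[0]]).as_matrix()
    y=np.array([0,0,-1.])
    x=M[:,0] if jaw is None else np.r_[jaw,0]; 
    x=x-y*(x@y);x/=np.linalg.norm(x)
    if x@M[:,0]<0:x=-x
    G=np.c_[x,y,np.cross(x,y)]
    rv=np.degrees(R.from_matrix(M.T@G).as_rotvec())
    return rv.round(2),(M.T@(np.array(pos)-s["position"])).round(1),M.round(3)
E
python3 - <<'E'
from h import *
from plant import bot
s=bot.read_state()
ct=bot.get_calibration("top")
f=lambda u,v,z:plane(ray(ct,(240+u/4,130+v/4)),z)
# base corners
c=[f(470,300,20),f(573,308,20),f(488,97,20)];print(c)
pv=f(610,152,205);print("pivot",pv)
th=np.arctan2(*( (c[1]-c[0])[[0,1]]))
d=c[1]-c[0];yaw1=np.arctan2(d[0],-d[1]);d=c[2]-c[0];yaw2=np.arctan2(d[1],d[0]);print(yaw1,yaw2)
yaw=-.08
print(goal(s,[255,-570,450])); 
print(goal(s,[612,165,450],[-np.sin(yaw),np.cos(yaw)]))
E
```

```text
[array([ 512.76448368, -149.66049225,   20.        ]), array([ 504.50878954, -257.5966298 ,   20.        ]), array([ 729.29915687, -170.18552547,   20.        ])]
pivot [ 637.13578259 -270.6942386   205.        ]
-0.07633820658251826 -0.09450629991867115
(array([-0.  , -0.  , -0.07]), array([-4.000e-01, -2.193e+02, -1.000e-01]), array([[ 0.408, -0.   ,  0.913],
       [-0.913,  0.001,  0.408],
       [-0.001, -1.   ,  0.   ]]))
(array([ 2.000e-02,  2.869e+01, -7.000e-02]), array([-525.4, -218.7,  626. ]), array([[ 0.408, -0.   ,  0.913],
       [-0.913,  0.001,  0.408],
       [-0.001, -1.   ,  0.   ]]))
```

Call:
{"op": "step_arm", "data": {"commands": [[0,0,0,0,-40,0,60],[0,0,0,0,-80,0,30],[0,0,0,0,-120,0,0],[0,0,0,0,-160,0,0],[0,0,0,0,-200,0,0],[0,2,0,-25,-219,30,0],[0,4,0,-55,-219,65,0],[0,6,0,-80,-219,95,0],[0,8,0,-105,-219,125,0],[0,10,0,-130,-219,155,0],[0,12,0,-155,-219,185,0],[0,14,0,-185,-219,220,0],[0,16,0,-210,-219,250,0],[0,18,0,-235,-219,280,0],[0,20,0,-260,-219,310,0],[0,22,0,-290,-219,345,0],[0,24,0,-315,-219,375,0],[0,26,0,-340,-219,405,0],[0,28,0,-365,-219,435,0],[0,28.7,0,-390,-219,465,0]]}}

```text
clock: 1.82
position: [520.7, -22.3, 450.1]
tcp_rot: [0.479, -0.479, 0.52, -0.52]
ft_force: [0.5, -0.9, 0.6]
gripper_width: -0.2
```

```bash
python3 - <<'E'
from h import *
from plant import bot
s=bot.read_state();yaw=-.085;j=[-np.sin(yaw),np.cos(yaw)]
print(s["clock"],s["position"],s["ft_force"]);print(goal(s,[612,165,350],j));print(goal(s,[612,165,120],j))
E
```

```text
1.8167 [520.6866834  -22.31408861 450.13733327] [ 0.5357311  -0.91900226  0.61487924]
(array([ 0.03,  0.2 , -0.05]), array([-194. ,  100.3,   75.8]), array([[-0.081, -0.001,  0.997],
       [-0.997,  0.001, -0.081],
       [-0.001, -1.   , -0.001]]))
(array([ 0.03,  0.2 , -0.05]), array([-193.8,  330.3,   75.9]), array([[-0.081, -0.001,  0.997],
       [-0.997,  0.001, -0.081],
       [-0.001, -1.   , -0.001]]))
```

Call:
{"op": "step_arm", "data": {"commands": [[0,0,0,-37,0,15,0],[0,0,0,-74,10,30,0],[0,0,0,-110,30,44,0],[0,0,0,-145,60,57,0],[0,0,0,-172,90,68,0],[0,0,0,-194,125,76,0],[0,0,0,-194,160,76,0],[0,0,0,-194,200,76,0],[0,0,0,-194,240,76,0],[0,0,0,-194,280,76,0],[0,0,0,-194,310,76,0],[0,0,0,-194,310,76,0]]}}

```text
clock: 2.82
position: [607.3, 164.1, 133.2]
tcp_rot: [0.475, -0.483, 0.522, -0.517]
ft_force: [-1.0, -1.0, 0.6]
gripper_width: -0.2
```

```bash
python3 - <<'E'
from h import *
from plant import bot
s=bot.read_state()
print(s["clock"],s["position"],s["ft_force"])
c=bot.get_calibration("wrist");im=bot.capture("wrist");cv2.imwrite("pics/c_w.png",im[:,:,::-1])
b=blob(im,YEL,(0,0,640,400));print(b)
for z in (46,50,54): print(z,plane(rayw(c,b[0][0]),z))
T=bot.capture("scene");cv2.imwrite("pics/c_s.png",cv2.resize(T[220:330,260:400,::-1],None,fx=5,fy=5))
E
```

```text
2.8167 [607.2689074  164.05753402 133.19457769] [-0.98786654 -0.95687801  0.56244285]
[(array([324.2, 208.8]), [307, 191, 36, 36, 1005]), (array([580.8, 195.5]), [570, 187, 20, 17, 141]), (array([583.3, 172.8]), [572, 167, 21, 9, 77]), (array([582.2, 182.6]), [571, 178, 21, 8, 73])]
46 [607.67648784 164.0451958   46.        ]
50 [609.02619284 163.90962408  50.        ]
54 [610.37589785 163.77405236  54.        ]
```

View pics/c_w.png

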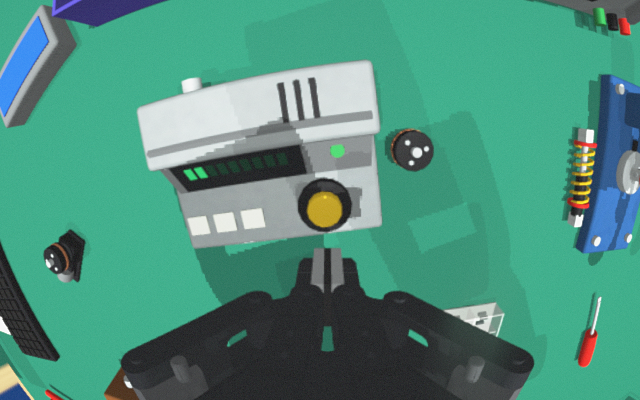

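View pics/c_s.png

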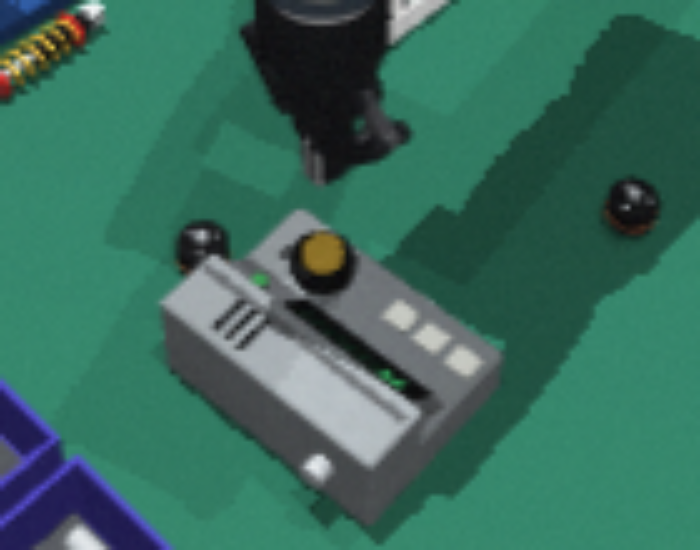

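```bash
python3 - <<'E'
from h import *
from plant import bot
s=bot.read_state();yaw=-.085;j=[-np.sin(yaw),np.cos(yaw)]
print(s["clock"],s["position"],s["ft_force"]);print(goal(s,[611.5,165,62],j))
E
```

```text
2.9167 [611.5890976  165.08276993 139.70231425] [ 0.73014888 -0.48736396  0.75657697]
(array([ 0.17,  0.2 , -0.01]), array([ 0.1, 77.7,  0.1]), array([[-0.081, -0.003,  0.997],
       [-0.997,  0.   , -0.081],
       [-0.   , -1.   , -0.003]]))
```

Call:
{"op": "step_arm", "data": {"commands": [[0,0,0,0,25,0,0],[0,0,0,0,50,0,0],[0,0,0,0,65,0,0],[0,0,0,0,77,0,0],[0,0,0,0,77,0,0],[0,0,0,0,77,0,0],[0,0,0,0,77,0,0]]}}

```text
clock: 3.5
position: [612.9, 165.5, 64.8]
tcp_rot: [0.48, -0.479, 0.52, -0.52]
ft_force: [0.5, 0.4, 1.3]
gripper_width: -0.1
```

```bash
python3 - <<'E'
from h import *
from plant import bot
s=bot.read_state();print(s["position"],s["ft_force"])
T=bot.capture("scene");cv2.imwrite("pics/d_s.png",cv2.resize(T[220:330,260:400,::-1],None,fx=5,fy=5))
T=bot.capture("wrist");cv2.imwrite("pics/d_w.png",T[:,:,::-1])
E
```

```text
[612.90166667 165.4753223   64.7812113 ] [0.48344528 0.39940323 1.33068455]
```

View pics/d_s.png

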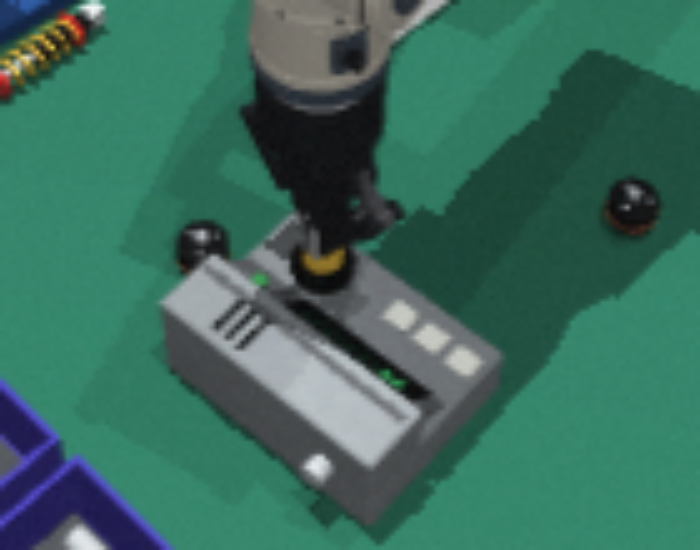

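View pics/d_w.png

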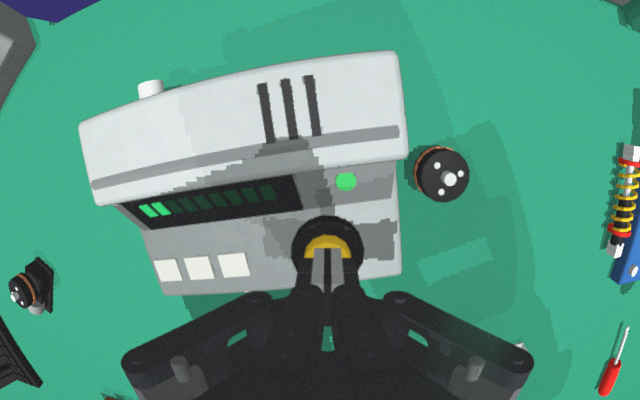

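The fingers are over the yellow button, with the button showing around them at (327,245) in the wrist view. I'm pressing slowly now.

Call:
{"op": "step_arm", "data": {"commands": [[0,0,0,0,3,0,0],[0,0,0,0,6,0,0],[0,0,0,0,9,0,0],[0,0,0,0,10,0,0],[0,0,0,0,10,0,0],[0,0,0,0,10,0,0]]}}

```text
clock: 4.1
position: [613.8, 165.7, 56.0]
tcp_rot: [-0.48, 0.478, -0.52, 0.52]
ft_force: [-1.7, 0.0, 11.9]
gripper_width: -0.1
```

```bash
python3 - <<'E'
from h import *
from plant import bot
s=bot.read_state();print(s["position"],s["ft_force"])
T=bot.capture("scene");cv2.imwrite("pics/e_s.png",cv2.resize(T[220:330,260:400,::-1],None,fx=5,fy=5,interpolation=cv2.INTER_CUBIC))
s=bot.read_state();print(s["position"],s["ft_force"])
T=bot.capture("wrist");cv2.imwrite("pics/e_w.png",cv2.resize(T[150:320,200:440,::-1],None,fx=3,fy=3,interpolation=cv2.INTER_CUBIC))
E
```

```text
[613.7882964  165.72488502  55.98257804] [-1.68046998  0.0359562  11.93423609]
[613.7894235  165.7043602   55.95197543] [-1.32857017 -0.69212893 12.23211483]
```

View pics/e_s.png

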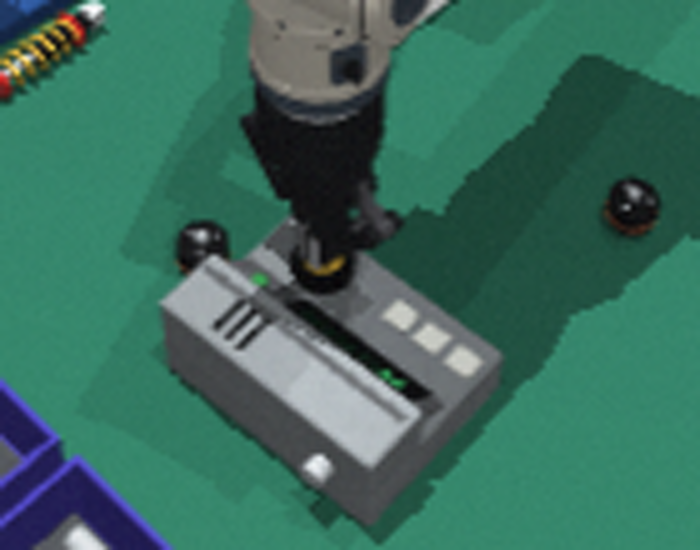

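View pics/e_w.png

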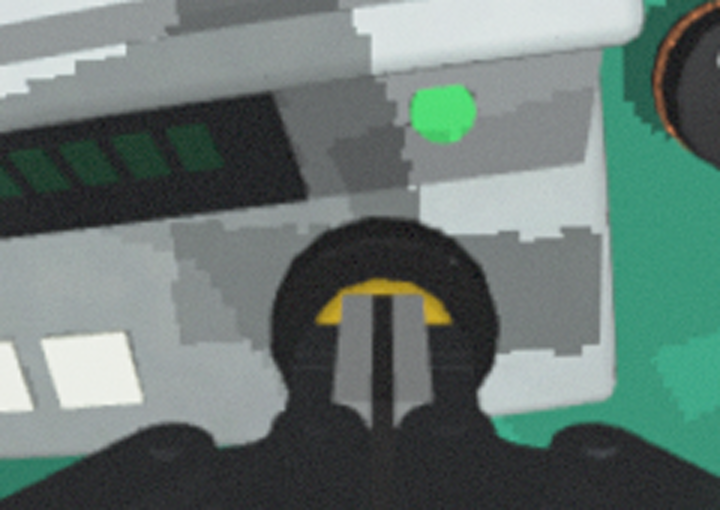

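The button now looks flush with the collar at 12 N. To check that was the full 6 mm, I'll ease up in small steps and watch force against height.

Call:
{"op": "step_arm", "data": {"commands": [[0,0,0,0,-0.5,0,0],[0,0,0,0,-1,0,0],[0,0,0,0,-1,0,0]]}}

```text
clock: 4.45
position: [613.8, 165.7, 57.2]
tcp_rot: [-0.48, 0.478, -0.52, 0.52]
ft_force: [-0.3, -0.1, 3.7]
gripper_width: 0.0
```

Call:
{"op": "step_arm", "data": {"commands": [[0,0,0,0,-0.5,0,0],[0,0,0,0,-1,0,0],[0,0,0,0,-1,0,0]]}}

```text
clock: 4.7
position: [613.8, 165.7, 58.1]
tcp_rot: [-0.48, 0.478, -0.52, 0.52]
ft_force: [-0.4, -0.6, 3.8]
gripper_width: -0.3
```

Call:
{"op": "step_arm", "data": {"commands": [[0,0,0,0,-0.5,0,0],[0,0,0,0,-1,0,0],[0,0,0,0,-1,0,0]]}}

```text
clock: 4.95
position: [613.8, 165.7, 59.2]
tcp_rot: [-0.48, 0.478, -0.52, 0.52]
ft_force: [-1.3, -0.6, 2.1]
gripper_width: 0.1
```

Call:
{"op": "step_arm", "data": {"commands": [[0,0,0,0,-0.5,0,0],[0,0,0,0,-1,0,0],[0,0,0,0,-1,0,0]]}}

```text
clock: 5.2
position: [613.8, 165.7, 60.2]
tcp_rot: [-0.48, 0.478, -0.52, 0.52]
ft_force: [-0.6, 0.2, 2.1]
gripper_width: 0.0
```

Call:
{"op": "step_arm", "data": {"commands": [[0,0,0,0,-0.5,0,0],[0,0,0,0,-1,0,0],[0,0,0,0,-1,0,0]]}}

```text
clock: 5.45
position: [613.8, 165.7, 61.2]
tcp_rot: [-0.48, 0.478, -0.52, 0.52]
ft_force: [0.6, -0.1, 2.7]
gripper_width: -0.3
```

Call:
{"op": "step_arm", "data": {"commands": [[0,0,0,0,-0.5,0,0],[0,0,0,0,-1,0,0],[0,0,0,0,-1,0,0]]}}

```text
clock: 5.7
position: [613.7, 165.7, 62.1]
tcp_rot: [-0.48, 0.478, -0.52, 0.52]
ft_force: [0.1, 0.2, 1.2]
gripper_width: 0.3
```

Call:
{"op": "step_arm", "data": {"commands": [[0,0,0,0,-0.5,0,0],[0,0,0,0,-1,0,0],[0,0,0,0,-1,0,0]]}}

```text
clock: 5.95
position: [613.5, 165.7, 63.0]
tcp_rot: [0.48, -0.478, 0.52, -0.52]
ft_force: [0.2, 0.2, -0.6]
gripper_width: -0.2
```

Call:
{"op": "step_arm", "data": {"commands": [[0,0,0,0,-0.5,0,0],[0,0,0,0,-1,0,0],[0,0,0,0,-1,0,0]]}}

```text
clock: 6.2
position: [613.5, 165.6, 64.0]
tcp_rot: [0.48, -0.478, 0.52, -0.52]
ft_force: [0.5, -0.6, -0.2]
gripper_width: -0.1
```

There's a hard stop at z≈56 and contact ends at z≈62.3. That is the full 6 mm of travel, and the button has come back up. Next is the lever.

```bash
python3 - <<'E'
from h import *
from plant import bot
s=bot.read_state();yaw=-.09;j=[-np.sin(yaw),np.cos(yaw)]
print(goal(s,[485.5,-255.3,400],j))
T=bot.capture("scene");print(blob(T,YEL,(300,255,350,290)))
E
```

```text
(array([-0.09,  0.48, -0.1 ]), array([ 429.4, -336.8,  -92.7]), array([[-0.081,  0.002,  0.997],
       [-0.997,  0.002, -0.081],
       [-0.002, -1.   ,  0.002]]))
[(array([324.7, 272.1]), [321, 270, 8, 5, 23])]
```

Call:
{"op": "step_arm", "data": {"commands": [[0,0,0,0,-35,0,0],[0,0,0,0,-75,0,0],[0,0,0,0,-115,0,0],[0,0,0,0,-155,0,0],[0,0,0,0,-195,0,0],[0,0,0,0,-235,0,30],[0,0,0,20,-270,-4,60],[0,0,0,50,-300,-11,85],[0,0,0,85,-325,-18,85],[0,0,0,125,-337,-27,85],[0,0,0,165,-337,-36,85],[0,0,0,205,-337,-44,85],[0,0,0,245,-337,-53,85],[0,0,0,285,-337,-62,85],[0,0,0,325,-337,-70,85],[0,0,0,365,-337,-79,85],[0,0.5,0,400,-337,-87,85],[0,0.5,0,429,-337,-93,85],[0,0.5,0,429,-337,-93,85],[0,0.5,0,429,-337,-93,85]]}}

```text
clock: 7.92
position: [484.5, -256.2, 400.0]
tcp_rot: [0.477, -0.475, 0.523, -0.523]
ft_force: [0.4, 0.4, 0.1]
gripper_width: 84.8
```

```bash
python3 - <<'E'
from h import *
from plant import bot
s=bot.read_state();print(s["clock"],s["position"],s["gripper_width"])
T=bot.capture("scene");cv2.imwrite("pics/f_s.png",T[:,:,::-1]);b=blob(T,YEL,(300,255,350,290));print(b)
s=bot.read_state();c=bot.get_calibration("wrist");im=bot.capture("wrist");cv2.imwrite("pics/f_w.png",im[:,:,::-1])
b=blob(im,RED,(150,100,500,330));print(b);print(s["position"])
k=blob(T,RED,(245,125,280,155));print(k)
for z in (281,): print(plane(rayw(c,b[0][0]),z))
print(tri(rayw(c,b[0][0]),ray(bot.get_calibration("scene"),(262.6,139.1))))
yaw=-.09;j=[-np.sin(yaw),np.cos(yaw)]
print(goal(s,[485.5,-255.3,258],j))
E
```

```text
7.9167 [ 484.54544547 -256.22140955  400.01310572] 84.80812323567775
[(array([324.5, 270.9]), [320, 267, 9, 8, 32])]
[(array([326.4, 199.4]), [307, 180, 40, 40, 1224]), (array([337.2, 250. ]), [326, 230, 23, 40, 491]), (array([245.4, 110. ]), [238, 108, 15, 4, 38])]
[ 484.96583113 -255.14487735  400.04825274]
[(array([262.7, 139.2]), [258, 135, 10, 10, 78])]
[ 484.78248934 -256.28586978  281.        ]
(array([ 483.86278118, -256.02442979,  279.75967405]), np.float64(1.1636222939819842))
(array([-0.08, -0.11, -0.13]), array([  0.4, 142. ,   0.3]), array([[-0.092,  0.002,  0.996],
       [-0.996,  0.002, -0.092],
       [-0.002, -1.   ,  0.001]]))
```

View pics/f_w.png

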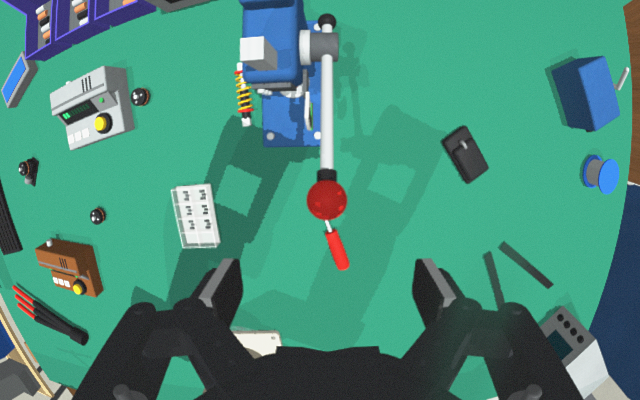

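View pics/f_s.png

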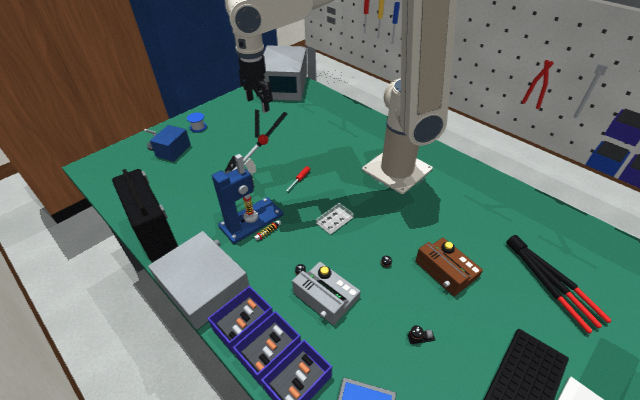

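The wrist view shows the knob at (326,199), centred between the open fingers with the bar running forward from it. Its position of about (485,-256,281) agrees with the given height. I'm descending to pinch it.

Call:
{"op": "step_arm", "data": {"commands": [[0,0,0,0.5,35,0,85],[0,0,0,0.5,70,0,85],[0,0,0,0.5,105,0,85],[0,0,0,0.5,130,0,80],[0,0,0,0.5,142,0,70],[0,0,0,0.5,142,0,60],[0,0,0,0.5,142,0,50],[0,0,0,0.5,142,0,44]]}}

```text
clock: 8.68
position: [486.5, -254.3, 259.4]
tcp_rot: [-0.478, 0.476, -0.521, 0.522]
ft_force: [-0.2, -0.5, -0.2]
gripper_width: 44.1
```

```bash
python3 - <<'E'
from h import *
from plant import bot
s=bot.read_state();print(s["clock"],s["position"],s["gripper_width"],s["ft_force"])
im=bot.capture("wrist");cv2.imwrite("pics/g_w.png",im[:,:,::-1])
E
```

```text
8.6833 [ 486.49328348 -254.30490414  259.35232673] 44.06422482792528 [-0.17289608 -0.46083761 -0.2201266 ]
```

View pics/g_w.png

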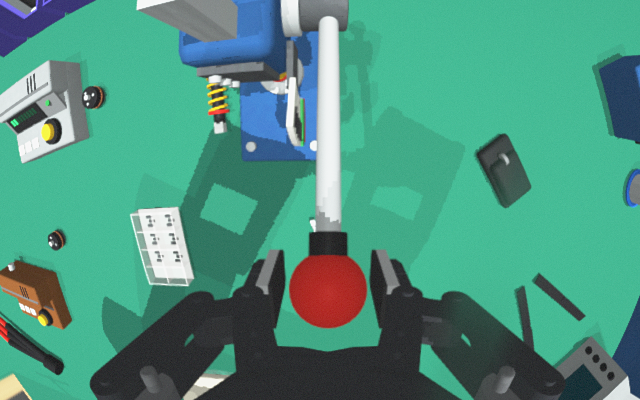

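Call:
{"op": "step_arm", "data": {"commands": [[0,0,0,1,0,-1.5,40],[0,0,0,1,0,-1.5,34],[0,0,0,1,0,-1.5,28],[0,0,0,1,0,-1.5,25],[0,0,0,1,0,-1.5,25],[0,0,0,1,0,-1.5,25]], "squeeze": 35}}

```text
clock: 9.23
position: [485.3, -254.5, 260.8]
tcp_rot: [-0.479, 0.475, -0.521, 0.523]
ft_force: [0.5, 5.5, 3.7]
gripper_width: 34.0
```

```bash
python3 - <<'E'
from h import *
from plant import bot
s=bot.read_state();print(s["clock"],s["position"],s["gripper_width"],s["ft_force"])
im=bot.capture("wrist");cv2.imwrite("pics/h_w.png",im[:,:,::-1])
u=np.array([np.cos(-.09),np.sin(-.09)])  # press x
for a in np.linspace(0.5,0,11):
    d=170*(np.cos(.5)-np.cos(a)) # along press x (neg)
    p=s["position"]+np.r_[u*d,170*(np.sin(a)-np.sin(.5))]
    print(round(a,2),p.round(1),goal(s,p)[1])
E
```

```text
9.2333 [ 485.31528502 -254.50193247  260.83742623] 33.9676692302558 [0.48830759 5.50242185 3.73606514]
0.5 [ 485.3 -254.5  260.8] [0. 0. 0.]
0.45 [ 481.4 -254.2  253.3] [ 0.   7.5 -3.9]
0.4 [ 478.  -253.8  245.5] [ 0.  15.3 -7.5]
0.35 [ 474.9 -253.6  237.6] [  0.1  23.2 -10.6]
0.3 [ 472.2 -253.3  229.6] [  0.1  31.2 -13.4]
0.25 [ 469.9 -253.1  221.4] [  0.1  39.4 -15.7]
0.2 [ 468.  -252.9  213.1] [  0.1  47.6 -17.7]
0.15 [ 466.5 -252.8  204.7] [  0.1  56.  -19.2]
0.1 [ 465.4 -252.7  196.3] [  0.2  64.4 -20.3]
0.05 [ 464.8 -252.7  187.8] [  0.2  72.9 -21. ]
0.0 [ 464.6 -252.6  179.3] [  0.2  81.4 -21.2]
```

View pics/h_w.png

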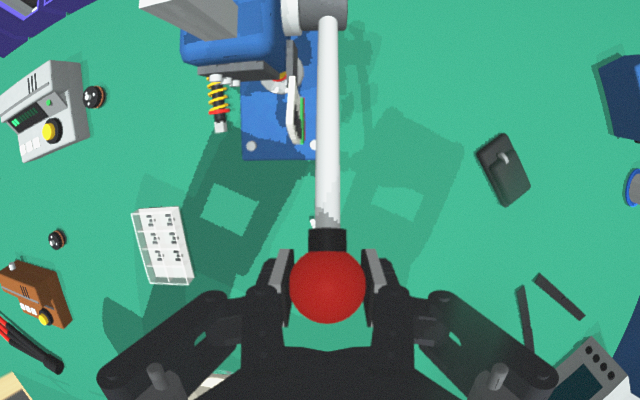

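Pinched, with the opening at 34 mm. I'll follow the arc down to half way, then check.

Call:
{"op": "step_arm", "data": {"commands": [[0,0,0,-0.7,4,-2,25],[0,0,0,-0.7,7.5,-3.9,25],[0,0,0,-0.7,11.4,-5.7,25],[0,0,0,-0.7,15.3,-7.5,25],[0,0,0,-0.7,19.2,-9.1,25],[0,0,0,-0.7,23.2,-10.6,25],[0,0,0,-0.7,27.2,-12,25],[0,0,0,-0.7,31.2,-13.4,25],[0,0,0,-0.7,35.3,-14.6,25],[0,0,0,-0.7,39.4,-15.7,25],[0,0,0,-0.7,39.4,-15.7,25],[0,0,0,-0.7,39.4,-15.7,25]], "squeeze": 45}}

```text
clock: 10.28
position: [470.1, -253.0, 221.7]
tcp_rot: [-0.479, 0.475, -0.521, 0.523]
ft_force: [-1.5, -1.4, 7.3]
gripper_width: 33.8
```

```bash
python3 - <<'E'
from h import *
from plant import bot
s=bot.read_state();print(s["clock"],s["position"],s["gripper_width"],s["ft_force"],s["wrist_torque"])
im=bot.capture("wrist");cv2.imwrite("pics/i_w.png",im[:,:,::-1])
T=bot.capture("scene");cv2.imwrite("pics/i_s.png",cv2.resize(T[100:260,190:320,::-1],None,fx=3.7,fy=3.7,interpolation=cv2.INTER_CUBIC))
print(blob(T,RED,(235,125,290,175)))
E
```

```text
10.2833 [ 470.09547466 -252.9548511   221.70167232] 33.84430046304483 [-1.4965804  -1.3964432   7.26551376] [-0.10250137  0.05112683  0.01941835]
[(array([265.3, 146.1]), [263, 142, 5, 10, 34])]
```

View pics/i_w.png

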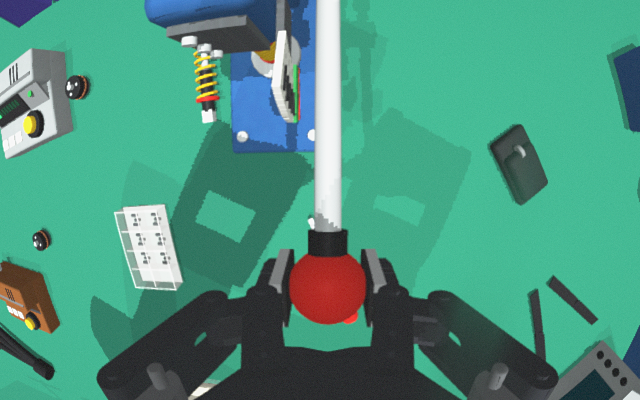

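View pics/i_s.png

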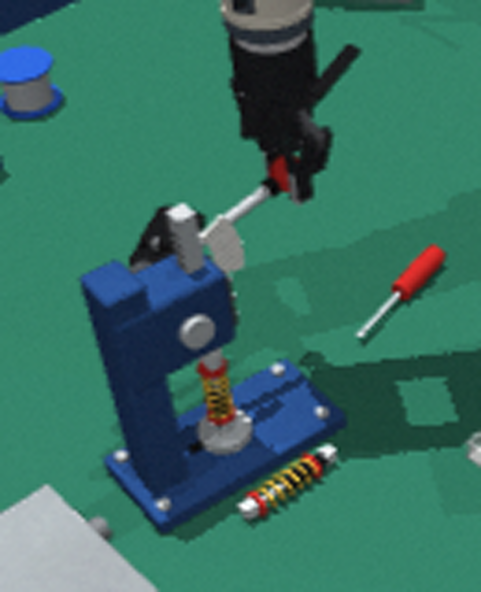

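Call:
{"op": "step_arm", "data": {"commands": [[0,0,0,0,4,-1,25],[0,0,0,0,8,-2,25],[0,0,0,0,12.5,-2.9,25],[0,0,0,0,16.7,-3.6,25],[0,0,0,0,21,-4.2,25],[0,0,0,0,25,-4.7,25],[0,0,0,0,29,-5.1,25],[0,0,0,0,33,-5.3,25],[0,0,0,0,36,-5.4,25],[0,0,0,0,38.5,-5.5,25],[0,0,0,0,40,-5.5,25],[0,0,0,0,40,-5.5,25],[0,0,0,0,40,-5.5,25],[0,0,0,0,40,-5.5,25]]}}

```text
clock: 11.55
position: [465.2, -252.5, 182.4]
tcp_rot: [-0.479, 0.475, -0.521, 0.524]
ft_force: [-1.5, 0.9, 9.9]
gripper_width: 33.9
```

```bash
python3 - <<'E'
from h import *
from plant import bot
s=bot.read_state();print(s["clock"],s["position"],s["gripper_width"],s["ft_force"],s["wrist_torque"])
c=bot.get_calibration("wrist")
im=bot.capture("wrist");cv2.imwrite("pics/j_w.png",im[:,:,::-1]);cv2.imwrite("pics/j_w2.png",cv2.resize(im[0:140,220:380,::-1],None,fx=4,fy=4,interpolation=cv2.INTER_CUBIC))
T=bot.capture("scene");cv2.imwrite("pics/j_s.png",cv2.resize(T[100:260,190:320,::-1],None,fx=3.7,fy=3.7,interpolation=cv2.INTER_CUBIC))
for f in 'ghij':
    I=cv2.imread(f'pics/{f}_w.png')[:,:,::-1].copy();print(f,blob(I,RED,(270,230,390,340))[0])
print(c["extrinsics"][:3,3])
E
```

```text
11.55 [ 465.15081024 -252.54144771  182.38856491] 33.90269500492207 [-1.50915428  0.89870095  9.9335859 ] [0.34524239 0.06331546 0.06249865]
g (array([327.6, 289.8]), [289, 255, 78, 73, 4520])
h (array([326.9, 285.5]), [289, 251, 77, 72, 4484])
i (array([327.6, 288.1]), [289, 254, 77, 70, 4452])
j (array([328.7, 295.2]), [288, 257, 79, 83, 4532])
[ 539.52174208 -261.4116394   324.68416568]
```

View pics/j_w.png

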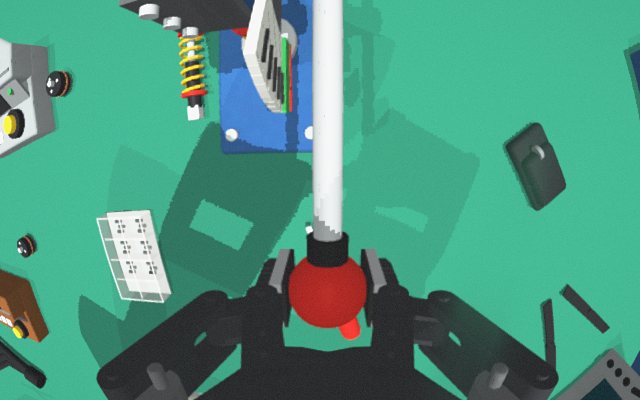

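View pics/j_s.png

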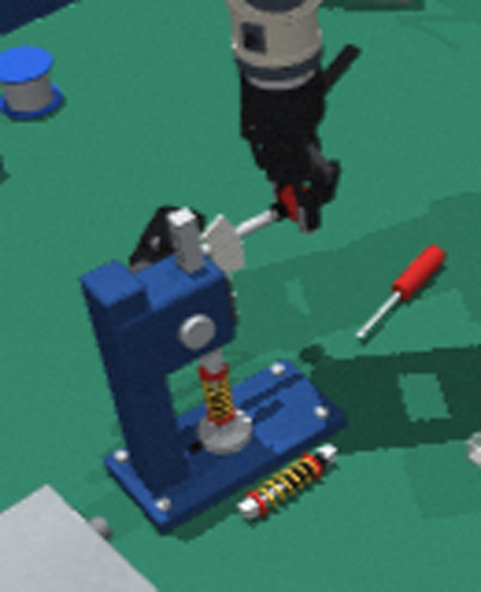

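View pics/j_w2.png

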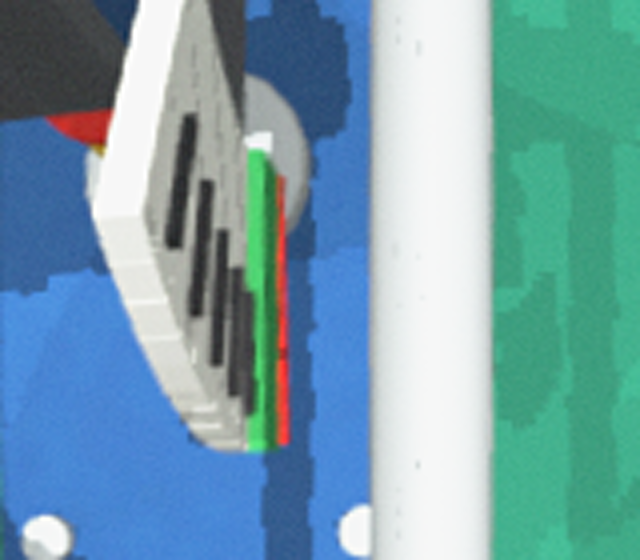

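```bash
cat > m.py <<'E'
from h import *
from plant import bot
from scipy.optimize import least_squares,brentq
c=bot.get_calibration("wrist");E0=c["extrinsics"].copy();s0=bot.read_state()
def circ(f):
    I=cv2.imread(f'pics/{f}_w.png')[:,:,::-1].copy();h=cv2.cvtColor(I,cv2.COLOR_RGB2HSV)
    m=cv2.inRange(h,(0,140,50),(8,255,255))|cv2.inRange(h,(172,140,50),(180,255,255));k=np.zeros_like(m);k[235:345,275:385]=255;m&=k
    m=cv2.morphologyEx(m,cv2.MORPH_OPEN,cv2.getStructuringElement(cv2.MORPH_ELLIPSE,(21,21)))
    P=[]
    for a in np.radians(np.r_[np.arange(-15,50,3),np.arange(80,200,3)]): # skip the collar side and driver
        r=np.arange(20,60,.5);x=327.5+r*np.cos(a);y=289+r*np.sin(a)
        v=m[y.round().astype(int),x.round().astype(int)]>0
        P.append((x[v][-1],y[v][-1]))
    P=np.array(P);f=lambda p:np.hypot(P[:,0]-p[0],P[:,1]-p[1])-p[2]
    q=least_squares(f,[327,289,38],loss="soft_l1");return q.x
def run(d):
    u=np.array([np.cos(-.09),np.sin(-.09),0])
    for f,p in d.items():
        q=circ(f);cc={"K":c["K"],"extrinsics":E0.copy()};cc["extrinsics"][:3,3]+=np.array(p)-s0["position"]
        o,dr=rayw(cc,q[:2])
        piv=np.array([485,-256,281.])+u*149.2-[0,0,81.5]
        g=lambda a:(lambda k:np.dot(np.cross(dr,k-o),[-u[1],u[0],0]))(piv-u*170*np.cos(a)+[0,0,170*np.sin(a)])
        A=np.linspace(-.5,.9,60);G=[g(a) for a in A]
        r=[brentq(g,A[i],A[i+1]) for i in range(59) if G[i]*G[i+1]<0]
        print(f,q.round(1),np.round(r,3),[np.round(200+170*np.sin(a),1) for a in r], "ray at z=tcp+20:",plane((o,dr),p[2]+20).round(1)-np.array(p).round(1))
E
python3 - <<'E'
from m import *
run({"f":(484.966,-255.145,400.048)} if 0 else {"g":(486.493,-254.305,259.352),"h":(485.315,-254.502,260.837),"i":(470.095,-252.955,221.70),"j":(465.15,-252.54,182.389)})
E
```

```text
g [327.5 289.2  38.1] [] [] ray at z=tcp+20: [-3.1 -1.9 20. ]
h [326.9 283.9  38.5] [0.479 0.62 ] [np.float64(278.3), np.float64(298.8)] ray at z=tcp+20: [-0.2 -1.8 20. ]
i [327.3 285.   38.7] [0.255 0.851] [np.float64(242.9), np.float64(327.8)] ray at z=tcp+20: [-0.8 -1.9 20. ]
j [327.3 288.1  39.2] [0.033] [np.float64(205.6)] ray at z=tcp+20: [-2.6 -1.9 20. ]
```

```bash
python3 - <<'E'
from h import *
from plant import bot
F=[np.zeros(3)]
T=np.mean([bot.capture("scene").astype(float) for _ in range(3)],0)
np.save("pics/k_s.npy",T)
c=bot.get_calibration("scene");K=c["K"];Ei=np.linalg.inv(c["extrinsics"])
def proj(p):
    q=Ei[:3,:3]@p+Ei[:3,3];q=K@q;return q[:2]/q[2]
u=np.array([np.cos(-.09),np.sin(-.09),0]);piv=np.array([485,-256,281.])+u*149.2-[0,0,81.5]
print("rest knob",proj(np.array([485,-256,281.])),"pivot",proj(piv))
def cen(I):
    I=I.astype(float);w=I[:,:,0]-30 # red channel: bar white vs green
    out=[]
    for x in range(244,268):
        col=np.clip(I[:,x,0]-60,0,None); out.append((x,[int(v) for v in I[125:175,x,0]]))
    return out
for a in (.5,.05,.03,0,-.03,-.05): print(a,[proj(piv-u*t*np.cos(a)+[0,0,t*np.sin(a)]).round(1).tolist() for t in (100,120,140,170)])
R0=cv2.imread("pics/f_s.png")[:,:,::-1]
for x in (255,257,259,261,263): print(x,T[148:172,x,0].astype(int).tolist())
print("rest")
for x in (246,249,252,255,257): print(x,R0[138:168,x,0].astype(int).tolist())
cv2.imwrite("pics/k.png",cv2.resize(T[125:185,225:295,::-1].astype(np.uint8),None,fx=9,fy=9,interpolation=cv2.INTER_NEAREST))
s=bot.read_state();print(s["position"],s["ft_force"],s["clock"])
E
```

```text
rest knob [262.15577719 139.02632987] pivot [228.66162972 175.4070536 ]
0.5 [[248.4, 153.9], [252.4, 149.7], [256.3, 145.4], [262.2, 139.0]]
0.05 [[253.0, 162.1], [257.7, 159.6], [262.4, 157.0], [269.2, 153.3]]
0.03 [[253.1, 162.5], [257.8, 160.1], [262.5, 157.6], [269.4, 154.0]]
0 [[253.2, 163.2], [258.0, 160.8], [262.6, 158.5], [269.5, 155.1]]
-0.03 [[253.3, 163.8], [258.1, 161.6], [262.8, 159.4], [269.6, 156.2]]
-0.05 [[253.4, 164.3], [258.1, 162.2], [262.8, 160.1], [269.7, 157.0]]
255 [53, 52, 50, 52, 52, 50, 53, 52, 52, 52, 53, 59, 162, 213, 174, 112, 65, 112, 81, 114, 122, 117, 124, 122]
257 [53, 51, 51, 52, 52, 52, 53, 52, 52, 53, 60, 157, 213, 171, 109, 59, 52, 52, 53, 51, 53, 54, 53, 52]
259 [52, 51, 53, 52, 54, 52, 53, 53, 52, 57, 137, 212, 170, 106, 59, 51, 52, 52, 51, 52, 53, 53, 52, 52]
261 [47, 52, 52, 52, 52, 53, 53, 52, 58, 141, 182, 166, 102, 57, 51, 51, 51, 52, 52, 52, 51, 53, 52, 52]
263 [19, 50, 61, 51, 55, 58, 55, 26, 49, 105, 102, 95, 56, 52, 53, 52, 52, 51, 53, 53, 52, 51, 52, 45]
rest
246 [53, 52, 54, 52, 52, 52, 52, 55, 52, 51, 54, 51, 52, 52, 54, 52, 80, 148, 201, 186, 149, 101, 99, 170, 188, 128, 134, 128, 101, 76]
249 [53, 53, 52, 53, 50, 54, 54, 50, 51, 53, 52, 51, 54, 97, 175, 198, 182, 137, 94, 69, 192, 163, 137, 135, 128, 136, 136, 132, 136, 131]
252 [50, 51, 51, 51, 51, 52, 53, 54, 53, 61, 129, 224, 193, 173, 126, 88, 56, 54, 52, 50, 51, 54, 83, 128, 136, 136, 136, 131, 137, 130]
255 [51, 52, 51, 53, 51, 47, 72, 145, 207, 197, 169, 114, 74, 54, 52, 51, 52, 54, 52, 53, 52, 52, 52, 54, 55, 53, 58, 119, 83, 117]
257 [61, 70, 67, 53, 30, 25, 59, 108, 159, 106, 69, 53, 53, 53, 55, 54, 51, 53, 53, 53, 53, 50, 50, 51, 54, 52, 53, 52, 51, 52]
[ 465.15185917 -252.55941583  182.45231853] [-1.52684867  0.21489775  9.27888999] 11.8
```

View pics/k.png

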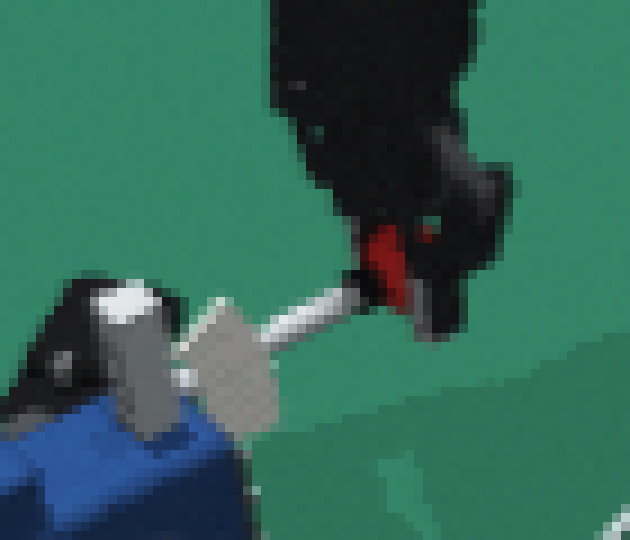

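Two independent measurements, the knob ray in the wrist view and the bar line in the scene view, both put the lever about 0.03 rad above level. The ball has slipped slightly in the pads. I'll go down a little more.

Call:
{"op": "step_arm", "data": {"commands": [[0,0,0,0,2,0,25],[0,0,0,0,4,0,25],[0,0,0,0,5,0,25],[0,0,0,0,5,0,25],[0,0,0,0,5,0,25],[0,0,0,0,5,0,25]], "squeeze": 60}}

```text
clock: 12.3
position: [465.1, -252.5, 178.0]
tcp_rot: [-0.479, 0.474, -0.52, 0.524]
ft_force: [-3.7, 1.7, 9.9]
gripper_width: 33.2
```

```bash
cat > n.py <<'E'
from h import *
from plant import bot
from scipy.optimize import brentq
c=bot.get_calibration("scene");K=c["K"];Ei=np.linalg.inv(c["extrinsics"])
def proj(p):
    q=Ei[:3,:3]@p+Ei[:3,3];q=K@q;return q[:2]/q[2]
u=np.array([np.cos(-.09),np.sin(-.09),0]);piv=np.array([485,-256,281.])+u*149.2-[0,0,81.5]
def top_edge(I,x,lo,hi):
    col=I[:,x,0]
    for y in range(lo,hi):
        if col[y]<120<=col[y+1]: 
            return y+(120-col[y])/(col[y+1]-col[y])
def ang(I,cols,lo,hi,off):
    r=[]
    for x in cols:
        y=top_edge(I,x,lo,hi)
        if y is None: continue
        def row(a):
            P=proj(piv-u*100*np.cos(a)+[0,0,100*np.sin(a)]);Q=proj(piv-u*145*np.cos(a)+[0,0,145*np.sin(a)])
            d=(Q-P)/np.linalg.norm(Q-P); n=np.array([d[1],-d[0]])  # upward normal
            n=n if n[1]<0 else -n
            P=P+n*off; return P[1]+(x-P[0])*d[1]/d[0]-y
        r.append(brentq(row,-.4,.9))
    return np.array(r)
E
python3 - <<'E'
from n import *
import m
R0=cv2.imread("pics/f_s.png")[:,:,::-1].astype(float)
A0=cv2.imread("pics/a_scene.png")[:,:,::-1].astype(float)
for off in (1.4,1.6,1.8,2.0,2.2): print(off,ang(R0,range(250,257),140,156,off).mean().round(3),ang(A0,range(250,257),140,156,off).mean().round(3),"prev",ang(np.load("pics/k_s.npy"),range(255,262),150,165,off).mean().round(3))
s=bot.read_state();im=bot.capture("wrist");cv2.imwrite("pics/l_w.png",im[:,:,::-1])
T=np.mean([bot.capture("scene").astype(float) for _ in range(2)],0);np.save("pics/l_s.npy",T)
for off in (1.6,1.8,2.0): print(off,ang(T,range(255,262),150,167,off).round(3))
print(s["position"],s["ft_force"],s["gripper_width"],s["clock"])
m.run({"j":(465.15,-252.54,182.389),"l":s["position"]})
E
```

```text
1.4 0.499 0.5 prev 0.036
1.6 0.491 0.493 prev 0.028
1.8 0.484 0.486 prev 0.02
2.0 0.476 0.478 prev 0.013
2.2 0.469 0.471 prev 0.005
1.6 [-0.003 -0.008 -0.003 -0.009 -0.007 -0.011 -0.007]
1.8 [-0.012 -0.017 -0.011 -0.017 -0.015 -0.018 -0.014]
2.0 [-0.02  -0.025 -0.019 -0.024 -0.022 -0.025 -0.021]
[ 465.07506477 -252.53712325  178.01957789] [-3.71820983  1.70626181  9.89541894] 33.19681408427056 12.3
j [327.3 288.1  39.2] [0.033] [np.float64(205.6)] ray at z=tcp+20: [-2.6 -1.9 20. ]
l [327.2 288.6  38.8] [0.01] [np.float64(201.6)] ray at z=tcp+20: [-2.8 -1.8 20. ]
```

View pics/l_w.png

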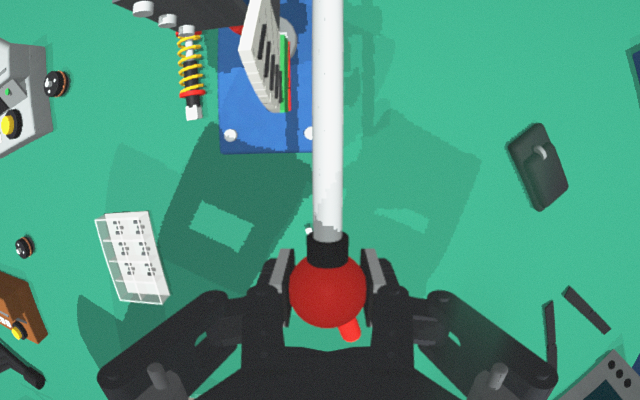

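The scene bar reading is +0.002 rad and the wrist reading +0.010 rad, so the lever is level within measurement error. I'll hold for a moment to check that it stays put.

Call:
{"op": "step_arm", "data": {"commands": [[0,0,0,0,0,0,25],[0,0,0,0,0,0,25],[0,0,0,0,0,0,25],[0,0,0,0,0,0,25],[0,0,0,0,0,0,25],[0,0,0,0,0,0,25],[0,0,0,0,0,0,25],[0,0,0,0,0,0,25],[0,0,0,0,0,0,25],[0,0,0,0,0,0,25],[0,0,0,0,0,0,25],[0,0,0,0,0,0,25]]}}

```text
clock: 13.45
position: [465.1, -252.5, 178.7]
tcp_rot: [-0.479, 0.474, -0.52, 0.524]
ft_force: [-2.7, 1.9, 9.4]
gripper_width: 34.1
```

```bash
python3 - <<'E'
from n import *
import m
s=bot.read_state();im=bot.capture("wrist");cv2.imwrite("pics/o_w.png",im[:,:,::-1])
T0=bot.capture("scene");cv2.imwrite("pics/o_s.png",T0[:,:,::-1])
T=T0.astype(float)
print(ang(T,range(255,262),150,167,1.4).round(3))
print(s["position"],s["ft_force"],s["gripper_width"],s["clock"])
m.run({"o":s["position"]})
E
```

```text
[0.008 0.006 0.007 0.004 0.002 0.003 0.003]
[ 465.12013499 -252.54673711  178.67253806] [-2.7385925   1.93765936  9.42238033] 34.123286135765454 13.45
o [327.1 288.6  38.9] [0.013] [np.float64(202.2)] ray at z=tcp+20: [-2.8 -1.8 20. ]
```

View pics/o_s.png

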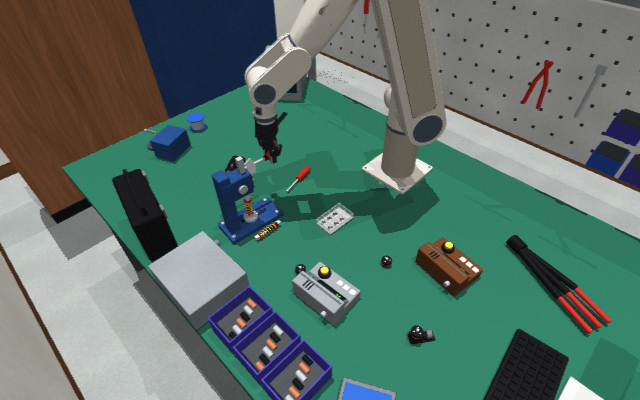

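Call:
{"op": "step_arm", "data": {"commands": [[0,0,0,0,0.7,0,25],[0,0,0,0,1.5,0,25],[0,0,0,0,1.5,0,25],[0,0,0,0,1.5,0,25],[0,0,0,0,1.5,0,25],[0,0,0,0,1.5,0,25],[0,0,0,0,1.5,0,25],[0,0,0,0,1.5,0,25]]}}

```text
clock: 14.22
position: [465.1, -252.5, 177.8]
tcp_rot: [-0.479, 0.474, -0.52, 0.524]
ft_force: [-2.9, 1.4, 11.3]
gripper_width: 33.5
```

```bash
python3 - <<'E'
from n import *
import m
s=bot.read_state();im=bot.capture("wrist");cv2.imwrite("pics/p_w.png",im[:,:,::-1])
T=bot.capture("scene").astype(float)
print(ang(T,range(255,262),150,167,1.4).round(3))
print(s["position"],s["ft_force"],s["gripper_width"],s["clock"],abs(s["qvel"]).max())
m.run({"p":s["position"]})
E
```

```text
[ 0.005  0.     0.005 -0.001 -0.    -0.003  0.001]
[ 465.12350489 -252.54474173  177.82096682] [-2.91817159  1.35416098 11.31329087] 33.49680421697724 14.2167 0.001539702688899918
p [327.1 288.5  38.9] [0.008] [np.float64(201.3)] ray at z=tcp+20: [-2.7 -1.8 20. ]
```

The lever is level (0.001 to 0.008 rad) and steady, so I'm handing in.

```bash
python3 -c "
from plant import bot
print(bot.close_job());s=bot.read_state();print(s['clock'],s['position'],s['ft_force'])"
```

```text
the job is handed in; nothing more can be done
None
the job is handed in; nothing more can be done
```

I zeroed the readout, then brought the lever down to level, about 10 mm of squeeze. I handed the job in at about 14.3 s with the gripper still holding the knob.

- **Zero button:** I pressed it with the press still up. It hit a hard stop at z≈56 mm with 12 N, and contact ended at about 62 mm on the way back. That is the full 6 mm of travel, and the later scene picture showed the button back up.
- **Lever angle:** I pinched the knob across the lever and followed its arc down. In the last check, the bar line in the scene view read +0.001 rad from level and the knob in the wrist view read +0.008 rad. That puts the squeeze at about 9.8–10.0 mm.
- **Holding:** The arm was still at the last reading. The upward force on the tool was about 10 N (readings of 9.4–11.3 N), matching the 10 N expected at level.
- **Checks that disagreed:**
  - Working from the tool height alone, assuming no slip, the knob would be about 2 mm below level (about 10.2 mm of squeeze). The ball had slipped 2–3 mm in the pads, so I went by the cameras.
  - I could not read the scale itself against the bar; no camera saw it from the lever side.
- **Bystanders:** I touched none of them, and they looked unmoved in the last scene picture I viewed.

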